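# Shim the wobbly trimming stand level

### The job

The lampshade trimming stand has one short foot: push the orange wedge, thin end first, under the blue foot at its low corner until the bubble of the level on top rests between the two black lines, and let go of the wedge. Then press down gently on the red mark above that foot to make sure that the corner is firmly seated; the bubble must still be between the lines. Do not shove the stand out of its place, and leave the other things on the table alone.

Things in the scene. Friction and masses are not known exactly. Their poses are not given: they have to be found in the camera images.
- stand: loose wooden stand, about 1.5 kg: square top 260 x 260 x 24 mm, underside 100 mm and upper face 124 mm above the origin, on four ball feet 36 mm across. Origin: on the table plane under the centre when level; z: normal of the top; x: along a diagonal from the low corner (x = -184 mm) to the opposite one (+184 mm). Feet at 125 mm from the centre on the diagonals, three black, one blue.
- low_foot (a point): lowest point of the blue foot, at x = -125 mm of the stand: a ball of 18 mm radius, resting on the table at the start. It is too short by an unknown 8.5 to 12 mm, so the stand tilts about its own y axis, low at -x. The wedge goes under it along the stand's +x. Axes as the stand's.
- ledge (a point): middle of the lower front edge of the pencil ledge fixed across the low corner, at x = -238 mm, 100 mm above the origin plane: the ledge is 130 mm wide (along y), x from -238 to -155 mm, 12 mm thick, its front wall 35 mm high. It overhangs the wedge's thick end: an upright hand strikes it, so lean the hand back, away from the stand, by 40 to 45 degrees. Axes as the stand's.
- bubble (a joint): reading (rad) of the white bubble, 20 mm long, in the level's vial: 0 centred, positive towards the corner opposite the blue foot (blue foot too low), negative when the blue foot is too high. The reading is the tilt; 0.01 rad moves the bubble 6.9 mm. Stops at +-0.058; settles in about 1 s. Two black lines 32 mm apart (centres, 3 mm wide): it is between them within about +-0.007.
- level (a point): middle of the level's top, 153 mm above the stand's origin: yellow body 170 long, 36 wide, 20 high, fixed on the stand's centre along its x, with a green vial 20 mm thick and black end blocks up to 158 mm. Axes as the stand's.
- press_mark (a point): centre of the upper face of the red disc, 34 mm in diameter, on the stand's top exactly above the blue foot, 126 mm above the stand's origin plane. Axes as the stand's.
- wedge: loose smooth orange plastic wedge 170 long, 32 wide, about 70 g. Origin: middle of its underside; x points to the thin end (2.5 mm thick, x = +85 mm); z up; the thick end (x = -85 mm) is 19.5 mm high. The top rises 1 mm in 10. It stays where it is pushed. Level is reached with the foot's middle some 60 to 100 mm from the thin end; pushing 1 mm changes the reading by about 0.0008.
- phone: black phone 150 x 72 x 9 mm; a bystander, to be left alone. Origin: centre of its underside.
- tape_red: roll of red tape, 94 mm across, 20 mm high; a bystander, to be left alone. Origin: centre of its underside.
- tape_clear: roll of amber tape, 84 mm across, 24 mm high; a bystander, to be left alone. Origin: centre of its underside.
- pencil_tin: blue pot 72 mm across and 95 mm high with pencils reaching 175 mm; a bystander, to be left alone. Origin: centre of its underside.
- pin_box: clear open box 80 x 60 x 30 mm; a bystander, to be left alone. Origin: centre of its underside.
- scissors: scissors, 180 mm long, 10 mm high, lying along their x; a bystander, to be left alone. Origin: centre of its underside at the pivot.
Things that resemble listed ones, but are neither listed nor needed, are in the scene too. Several things look just like the wedge: the one meant starts farthest to the robot's right.

How it is judged:
On the way, in this order (a step that is already met when the one before it is completed fails the run):
1. the wedge carries the blue foot, the bubble is between the lines and the wedge is let go (value of joint bubble between -0.007 and 0.007 rad and contact force between wedge and stand above 0.5 N and contact force between the fingers and wedge below 0.1 N and contact force between the fingers and stand below 0.1 N), for 0.5 s.
2. the fingers press down on the red mark with 4 N or more (contact force between the fingers and stand above 4 N and horizontal distance between the grasp point and press_mark below 0.05 m and contact force between wedge and stand above 0.5 N), for 0.2 s.
At the end, for the whole second after the job is handed in: the wedge lies under the blue foot and carries it (over 0.5 N), the bubble rests within 0.007 rad (about 5 mm) of centre (between the black lines), and stand, wedge and bubble are at rest (value of joint bubble between -0.007 and 0.007 rad and contact force between wedge and stand above 0.5 N and linear speed of each of stand, wedge below 0.01 m/s and velocity of joint bubble between -0.02 and 0.02 rad/s); the robot touches nothing.
It fails at once if the stand is shoved more than 30 mm from its place (distance of stand from where it was at the start of the episode above 0.03 m).
It fails at once if the stand is struck or pressed with more than 40 N (contact force between the arm and stand above 40 N).
It fails at once if another loose thing on the table is moved by more than 30 mm (distance of any of phone, tape_red, tape_clear, pencil_tin, pin_box, scissors from where it was at the start of the episode above 0.03 m).
It also fails if it takes over 61 s, if anything falls off the work surface, if the arm or the gripper's body presses on something with over 40 N, if the wrist force passes 120 N, or if a joint passes its speed limit or range.

### The arm

A 7-joint arm with a two-finger parallel gripper is mounted at the origin on the work surface. World frame = base frame: x ahead of the robot, y to its left, z up, the work surface at z = 0. Lengths are in m, angles in rad, forces in N, time in s.
With the tool pointing down it reaches from about 0.35 to 0.9 m from the base axis. Payload 8.1 kg.
Tool frame: the origin (TCP) lies at the very end of the fingers, on their centre line; the grasp point (between the pads) lies 19 mm behind it; z points along the fingers, x is the direction in which the jaws open and shut, and the axes are right-handed (so a half turn about z gives the same grasp; the last joint's range is limited). The gripper opens to 85 mm and grips with 20 to 120 N. Pads are 22 mm wide; open, the fingers measure 114 mm over their backs; the gripper's body (76 mm by 85 mm) begins 54 mm behind the grasp point. The pads swing forward as they close: fully open they stand 13 mm farther back than shut.
Start: joints at [-1.293, 0.434, 0.025, 1.573, -0.012, 1.134, -0.075], TCP at [0.232, 0.58, 0.231] pointing down, gripper open.
Joint ranges: [-2.62, 2.62], [-0.44, 2.09], [-1.27, 1.32], [0.08, 2.57], [-1.32, 4.46], [0.12, 2], [-2.74, 2.74]. Speed limits (rad/s): [2.22, 2.22, 3.01, 3.01, 3.14, 3.14, 3.14].

### API

Orientations are given as [roll, pitch, yaw] about the fixed x, y, z axes, in that order (R = Rz(yaw) Ry(pitch) Rx(roll)).
In Python, from rig import env gives the robot as it stands. Calls block until the motion is done:
- env.movep(position, orientation): joint-space move of the TCP to a pose.
- env.move_linear(position, attitude=None, max_speed=0.15, f_stop=None): straight line of the TCP; attitude=None keeps the orientation; max_speed is the mean speed in m/s. With f_stop (N) it stops when the force on the tool has changed by that much, and returns True; else False.
- env.set_joints(angles): joint-space move.
- env.gripper_open() and env.grab(grasp_force=None): open the fingers fully, or close them until they stop; grasp_force is the grip in N (None keeps the last).
- env.pause(seconds).
- env.ik(position, orientation): joint angles nearest the present ones, or None.
- env.capture(name): name is "side" or "top"; returns a dict with "pixels" (420x560x3 uint8, red, green, blue), "z_map" (420x560 float32, m along the optical axis (not along the pixel's ray), 0 where there is no reading), "fx", "fy", "cx", "cy" (pixels), "k1" (the pictures are not rectified: a ray, as slopes to the right and down, at radius r is drawn at 1 + k1 r^2 times it, then the intrinsics apply), "rvec" (rotation vector, rad) and "tvec" (3), from world to camera coordinates, as OpenCV has them. Camera axes: x right, y down, z forward; pixel columns grow to the right and rows downward; lengths in m; the calibration is good to about 2 mm. A picture is of the moment at which its call begins.
A pose or a line that the arm cannot do raises env.PlanningError and nothing moves.
- env.job_done(): hands the job in, once; it reports no verdict.
Readings, each from a call of its own:
- env.current_t(): time.
- env.current_joint_positions(): joint angles.
- env.current_qvel(): joint speeds.
- env.current_joint_efforts(): joint torques, N m.
- env.current_tcp_pos(): TCP position.
- env.current_ee_rot(): TCP orientation.
- env.current_force(): force on the tool from outside, world axes, zero at the start.
- env.current_wrist_torque(): the same for the moment, N m.
- env.current_grip_width(): finger opening in m.
Only numpy, scipy, OpenCV 4.12 (cv2) and the standard library are available. Lean on these libraries where they do the work, as an engineer would, in place of code of your own. Each camera call takes 0.05 s, during which the arm holds its last target. There are 200 camera calls.

## Working session

There is one attempt and no reset: what is moved stays moved. The work goes in short steps, each a Python script; the robot and the scene stay as the last script left them, time stands still between calls to the robot, and variables do not carry over. Pictures are saved under pics/ and viewed, about 8 in all and at most 12, crops included, and the job is handed in when it is done.

```bash
ls; mkdir -p pics
cat > h.py <<'E'
import numpy as np, cv2
from rig import env
def cap(n):
    c=env.capture(n); c['R']=cv2.Rodrigues(np.array(c['rvec'],float))[0]; c['t']=np.array(c['tvec'],float).ravel(); return c
def save(c,name,box=None,s=1):
    im=c['pixels'][:,:,::-1]
    if box: im=im[box[1]:box[3],box[0]:box[2]]
    cv2.imwrite('pics/'+name,cv2.resize(im,None,fx=s,fy=s,interpolation=cv2.INTER_CUBIC))
def rays(c,uv):
    uv=np.atleast_2d(np.array(uv,float)); d=(uv-[c['cx'],c['cy']])/[c['fx'],c['fy']]
    s=d.copy()
    for _ in range(20): s=d/(1+c['k1']*(s**2).sum(1,keepdims=True))
    return np.c_[s,np.ones(len(s))]
def plane(c,uv,z):
    r=rays(c,uv)@c['R']; o=-c['R'].T@c['t']
    return o+r*((z-o[2])/r[:,2:3])
def depth(c,uv):
    uv=np.atleast_2d(uv).astype(int); z=c['z_map'][uv[:,1],uv[:,0]][:,None]
    return (rays(c,uv)*z-c['t'])@c['R']
def proj(c,P):
    p=np.atleast_2d(P)@c['R'].T+c['t']; s=p[:,:2]/p[:,2:]
    s=s*(1+c['k1']*(s**2).sum(1,keepdims=True)); return s*[c['fx'],c['fy']]+[c['cx'],c['cy']]
E
python3 - <<'E'
from h import *
for n in('top','side'):
    c=cap(n); save(c,n+'0.png',s=1.42); print(n,-c['R'].T@c['t'],c['R'][2],c['fx'],c['k1'])
    np.savez(n+'0.npz',**c)
E
```

```text
pics
top [0.30076064 0.03850084 1.37493981] [ 0.15200495 -0.01094174 -0.98831917] 526.1418678559841 -0.04686288778708051
side [ 0.81093088 -0.39128685  0.99738674] [-0.24120995  0.33634934 -0.91032241] 450.3365410171512 -0.12784223649517595
```

View pics/top0.png

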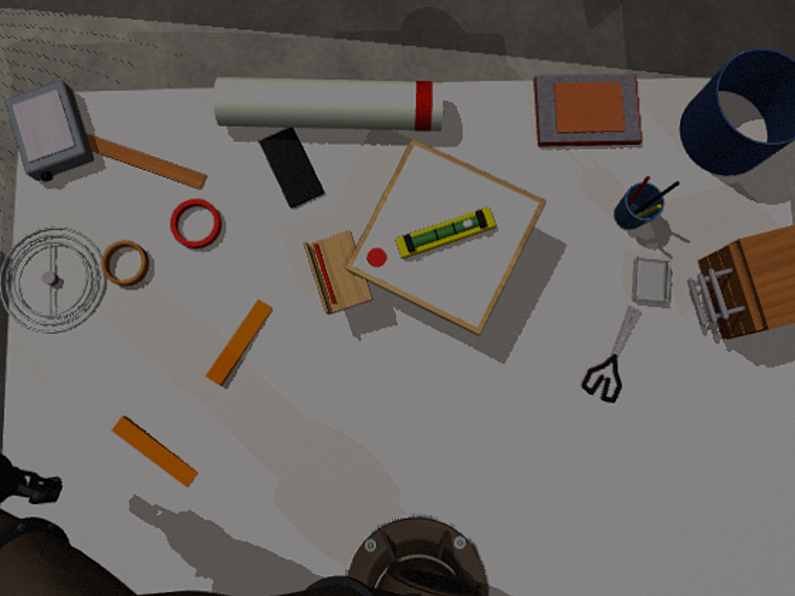

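View pics/side0.png

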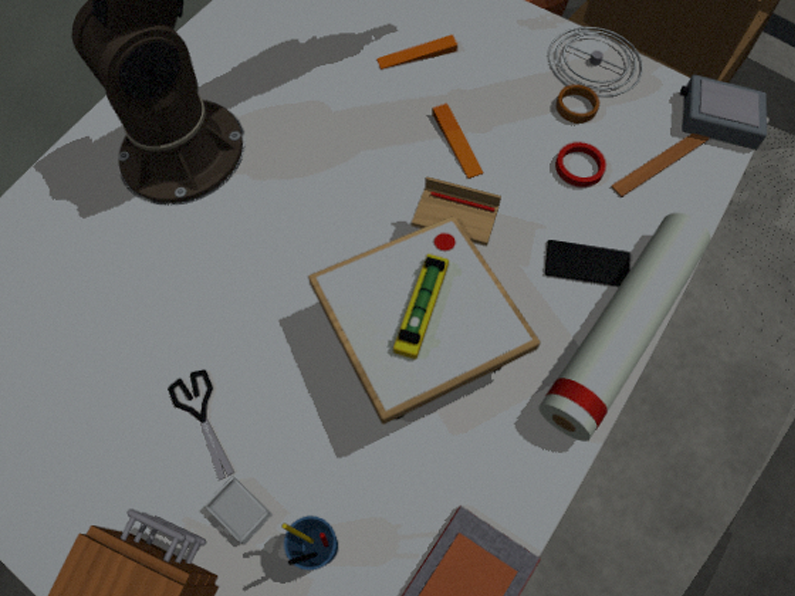

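The top view shows two orange wedges on the table: one at about (240,342) and one at (155,450) in the 1.42x picture. The first is farther to the robot's right, so it is the one meant. The stand is centred near (450,237). Its low corner, red mark (376,257) and ledge (335,272) face left in the picture, which is +y. The white bubble sits at the far end of the vial, near (467,224).

```bash
cat >> h.py <<'E'
def mask(c,lo,hi,box=None):
    h=cv2.cvtColor(c['pixels'],cv2.COLOR_RGB2HSV); m=cv2.inRange(h,np.array(lo),np.array(hi))
    if box: k=np.zeros_like(m); k[box[1]:box[3],box[0]:box[2]]=1; m=m*k
    n,l,s,ce=cv2.connectedComponentsWithStats(m)
    return [(s[i,4],ce[i],l==i) for i in range(1,n) if s[i,4]>15]
def orange(c):  # rects of orange things at z~0.01
    out=[]
    for a,ce,m in mask(c,(8,150,50),(18,255,255)):
        if a<300: continue
        ct=max(cv2.findContours(m.astype(np.uint8),cv2.RETR_EXTERNAL,cv2.CHAIN_APPROX_NONE)[0],key=len)[:,0]
        P=plane(c,ct,0.011)[:,:2].astype(np.float32)
        (x,y),(w,h),_=cv2.minAreaRect(P); b=cv2.boxPoints(((x,y),(w,h),_))
        uv=np.argwhere(m)[:,::-1]; Z=depth(c,uv)
        e=b[1]-b[0] if np.linalg.norm(b[1]-b[0])>np.linalg.norm(b[2]-b[1]) else b[2]-b[1]
        e=e/np.linalg.norm(e); s=(Z[:,:2]-[x,y])@e; ok=np.isfinite(Z[:,2])&(c['z_map'][uv[:,1],uv[:,0]]>0)
        k=np.polyfit(s[ok],Z[ok,2],1)
        if k[0]>0: e=-e
        out.append(dict(c=(x,y),wh=(w,h),thin=np.degrees(np.arctan2(e[1],e[0])),slope=k[0],z=k[1],px=ce))
    return out
E
python3 - <<'E'
from h import *
np.set_printoptions(precision=4,suppress=True)
for n in('top','side'):
    c=cap(n); print('==',n)
    for o in orange(c): print({k:np.round(v,4) for k,v in o.items()})
    for a,ce,m in mask(c,(0,170,60),(6,255,255))+mask(c,(174,170,60),(180,255,255)): print('red',a,ce,plane(c,ce,.115))
    for a,ce,m in mask(c,(22,130,60),(36,255,255)): print('yel',a,ce,plane(c,ce,.153))
    sub=(230,120,370,200) if n=='top' else (260,160,340,270)
    for a,ce,m in mask(c,(40,80,30),(85,255,255)): print('grn',a,ce,plane(c,ce,.155))
    z=c['z_map']; uv=np.argwhere(z>0)[:,::-1]; P=depth(c,uv)
    q=(abs(P[:,2]-.122)<.02)&(P[:,0]>.3)&(P[:,0]<.85)&(abs(P[:,1])<.35)
    m=np.zeros(z.shape,np.uint8); m[uv[q,1],uv[q,0]]=1
    m=cv2.morphologyEx(m,cv2.MORPH_OPEN,np.ones((5,5)))
    k,l,s,_=cv2.connectedComponentsWithStats(m); i=1+np.argmax(s[1:,4])
    uv=np.argwhere(l==i)[:,::-1]; P=depth(c,uv)
    r=cv2.minAreaRect(P[:,:2].astype(np.float32)); print('top rect',r,np.mean(cv2.boxPoints(r),0),cv2.boxPoints(r))
    A=np.linalg.lstsq(np.c_[P[:,:2],np.ones(len(P))],P[:,2],rcond=None)[0]; print('plane',A)
E
```

```text
== top
{'c': array([ 0.8849, -0.3621]), 'wh': array([0.1305, 0.1005]), 'thin': np.float32(-90.1047), 'slope': np.float64(0.0032), 'z': np.float64(0.0243), 'px': array([414.672 ,  75.2453])}
{'c': array([0.7972, 0.4987]), 'wh': array([0.2472, 0.0286]), 'thin': np.float32(-111.2698), 'slope': np.float64(0.0), 'z': np.float64(0.0062), 'px': array([102.644 , 113.7776])}
{'c': array([ 0.5415, -0.7053]), 'wh': array([0.1774, 0.1143]), 'thin': np.float32(12.7853), 'slope': np.float64(-0.0024), 'z': np.float64(0.1591), 'px': array([544.1584, 192.1092])}
{'c': array([ 0.5246, -0.6354]), 'wh': array([0.1692, 0.0195]), 'thin': np.float32(13.0782), 'slope': np.float64(-0.0115), 'z': np.float64(0.1457), 'px': array([524.9188, 201.058 ])}
{'c': array([0.4448, 0.3119]), 'wh': array([0.0339, 0.1688]), 'thin': np.float32(-34.6591), 'slope': np.float64(-0.0937), 'z': np.float64(0.0109), 'px': array([167.9166, 241.1043])}
{'c': array([0.2522, 0.4649]), 'wh': array([0.1729, 0.0329]), 'thin': np.float32(-126.9502), 'slope': np.float64(0.094), 'z': np.float64(0.0109), 'px': array([108.5343, 317.2927])}
re
[... 1570 characters left out ...]
329.8102, 403.1363])}
red 256 [408.9297 114.4258] [[0.6856 0.3132 0.115 ]]
red 106 [325.2264 141.3774] [[0.5585 0.1332 0.115 ]]
red 112 [312.5268 169.9732] [[0.575  0.0525 0.115 ]]
red 442 [410.1493 280.1855] [[ 0.8776 -0.0518  0.115 ]]
yel 454 [297.022  223.4163] [[ 0.626 -0.089  0.153]]
yel 181 [291.0497 209.7403] [[ 0.599  -0.0703  0.153 ]]
yel 70 [208.3571 374.5143] [[ 0.6568 -0.4246  0.153 ]]
grn 349 [298.1777 208.6877] [[ 0.6103 -0.061   0.155 ]]
top rect ((0.6096911430358887, -0.06672477722167969), (0.2622183561325073, 0.26194894313812256), 61.511417388916016) [ 0.6097 -0.0667] [[ 0.432  -0.1195]
 [ 0.6623 -0.2444]
 [ 0.7873 -0.014 ]
 [ 0.5571  0.111 ]]
plane [ 0.0215 -0.083   0.1043]
```

```bash
cat >> h.py <<'E'
from scipy.spatial.transform import Rotation as Ro
PSI=np.radians(-73.5); EX=np.array([np.cos(PSI),np.sin(PSI),0]); EY=np.array([-EX[1],EX[0],0])
FOOT=np.array([.5757,.050,0])
def att(psi,lean,flip=1):
    L=np.radians(lean); z=np.array([np.sin(L)*np.cos(psi),np.sin(L)*np.sin(psi),-np.cos(L)])
    x=flip*np.array([-np.sin(psi),np.cos(psi),0]); return list(Ro.from_matrix(np.c_[x,np.cross(z,x),z]).as_euler('xyz'))
W0=np.array([.4448,.311,0]); A0=np.radians(-35); E0=np.array([np.cos(A0),np.sin(A0),0])
Z=np.array([0,0,1.])
E
python3 - <<'E'
from h import *
np.set_printoptions(precision=2,suppress=True)
P=[('hi',W0-E0*.076+Z*.1,A0,45),('gr',W0-E0*.076+Z*.009,A0,45)]
for d in(-.02,.06): P.append(('d%g'%d,FOOT+EX*(d-.161)+Z*.009,PSI,45))
for d in(.04,.1): P.append(('p%g'%d,FOOT+EX*(d-.18)+Z*.009,PSI,45))
P+=[('press',FOOT-EX*.0+Z*.127,PSI,20),('press',FOOT+Z*.127,PSI,0)]
for f in(1,-1):
    for n,p,a,l in P: print(f,n,p,env.ik(list(p),att(a,l,f)))
E
```

```text
1 hi [0.38 0.35 0.1 ] [-1.61  0.63  0.37  2.04  0.69  0.91 -0.86]
1 gr [0.38 0.35 0.01] [-1.62  0.81  0.39  2.06  0.7   0.73 -0.97]
1 d-0.02 [0.52 0.22 0.01] [-1.19  0.93  0.48  1.75  0.35  0.98 -0.78]
1 d0.06 [0.55 0.15 0.01] [-1.12  0.91  0.51  1.85  0.41  0.86 -0.75]
1 p0.04 [0.54 0.18 0.01] [-1.16  0.92  0.5   1.8   0.37  0.92 -0.77]
1 p0.1 [0.55 0.13 0.01] [-1.1   0.9   0.52  1.87  0.43  0.82 -0.75]
1 press [0.58 0.05 0.13] [-0.77  0.52  0.53  1.89  0.14  0.8  -0.11]
1 press [0.58 0.05 0.13] [-0.56  0.5   0.55  1.85 -0.33  0.88  0.43]
-1 hi [0.38 0.35 0.1 ] [-1.03  0.65 -0.44  1.99  1.    1.28  1.98]
-1 gr [0.38 0.35 0.01] [-1.09  0.8  -0.36  2.01  1.09  1.16  1.83]
-1 d-0.02 [0.52 0.22 0.01] [-0.74  0.88 -0.23  1.71  0.82  1.28  1.95]
-1 d0.06 [0.55 0.15 0.01] [-0.65  0.85 -0.2   1.81  0.89  1.19  1.97]
-1 p0.04 [0.54 0.18 0.01] [-0.69  0.86 -0.21  1.76  0.85  1.23  1.96]
-1 p0.1 [0.55 0.13 0.01] [-0.63  0.84 -0.18  1.83  0.91  1.16  1.98]
-1 press [0.58 0.05 0.13] [-0.27  0.49 -0.18  1.85  0.54  0.94  2.65]
-1 press [0.58 0.05 0.13] [-0.89  0.73  1.15  1.87 -0.77  1.07 -2.28]
```

Run:
```python
from h import *
np.set_printoptions(precision=4,suppress=True)
a=att(A0,45)
env.movep(list(W0-E0*.076+Z*.10),a)
print(env.current_tcp_pos(),env.current_force())
print('stop',env.move_linear(list(W0-E0*.076+Z*.009),max_speed=.06,f_stop=6))
print(env.current_tcp_pos(),env.current_force())
env.grab(40); print(env.current_grip_width(),env.current_tcp_pos(),env.current_force(),env.current_t())
c=cap('top'); save(c,'g1.png',(60,160,340,340),2.5)
```

```text
[0.3825 0.3558 0.1002] [-0.8183  0.9816  0.2501]
stop False
[0.3826 0.3547 0.0093] [-0.0735 -0.1993  0.366 ]
0.030773723392562822 [0.3826 0.3546 0.0092] [-1.9592  1.3771  4.1289] 3.5333
```

View pics/g1.png

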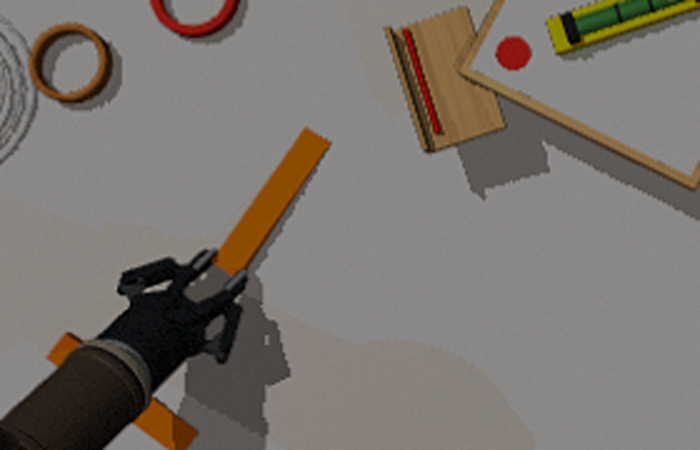

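The wedge is gripped at its thick end, with the jaws at about (225,265) in the crop; the width reads 31 mm. The stand is untouched.

Run:
```python
from h import *
np.set_printoptions(precision=4,suppress=True)
p=np.array(env.current_tcp_pos()); env.move_linear(list(p+Z*.002),max_speed=.03)
print(env.current_force())
env.move_linear(list(FOOT+EX*(-.03-.161)+Z*.0105),att(PSI,45),max_speed=.08)
print(env.current_tcp_pos(),env.current_force(),env.current_grip_width(),env.current_t())
for n in('top','side'):
    c=cap(n)
    for o in orange(c):
        if .4<o['c'][0]<.65 and abs(o['c'][1])<.35: print(n,{k:np.round(v,4) for k,v in o.items()})
    if n=='side': save(c,'s2.png',(200,60,400,220),3.5)
```

```text
[-0.6796  0.0473 -1.4224]
[0.5211 0.2336 0.0104] [-0.1544  0.4006 -1.3439] 0.03061797908823497 6.2917
top {'c': array([0.5299, 0.2056]), 'wh': array([0.0342, 0.0793]), 'thin': np.float32(-74.0781), 'slope': np.float64(-0.0586), 'z': np.float64(0.0165), 'px': array([209.0643, 207.2681])}
```

View pics/s2.png

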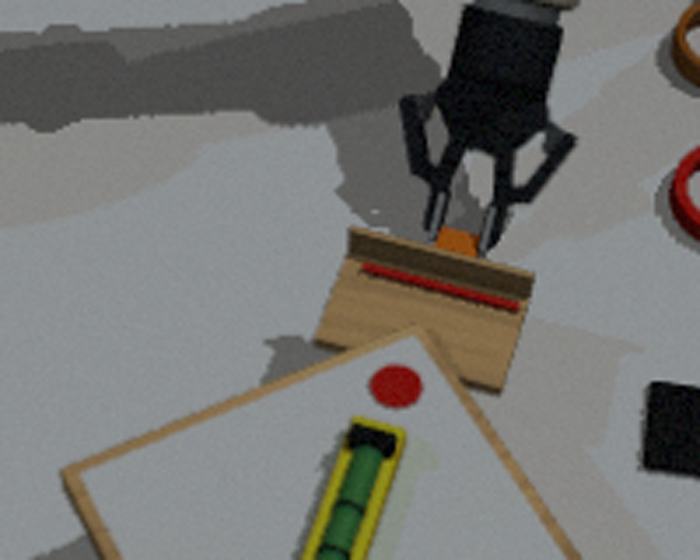

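The wedge is in line with the stand's axis, with the hand behind the ledge at about (460,240) in the crop. The measured axis passes within 1 mm of the foot line. Next I insert it under grip, watching the bubble.

```bash
cat >> h.py <<'E'
def bubble(verbose=False):
    out=[]
    for n in('top','side'):
        c=cap(n); s=np.arange(-.085,.0851,.0005)
        pr=[]
        for off in(-.004,-.002,0,.002,.004):
            uv=proj(c,FOOT+EX*.125+np.outer(s-.003,EX)+EY*off+Z*.150).astype(np.float32)
            pr.append(cv2.remap(c['pixels'],uv[None,:,0].copy(),uv[None,:,1].copy(),cv2.INTER_LINEAR)[0].astype(float))
        pr=np.mean(pr,0); v=pr.max(1); w=pr.min(1)  # white: min channel high ; black: max low
        k=np.clip(w-45,0,None)*(abs(s)<.06); sb=(k*s).sum()/max(k.sum(),1e-9)
        if verbose:
            for i in range(0,len(s),6): print(n,round(s[i]*1e3),pr[i].round().astype(int))
        out.append((round(sb*1e3,1),round(k.max()),[round(s[i]*1e3,1) for i in range(2,len(s)-2) if v[i]==v[i-2:i+3].min() and v[i]<np.median(v)*.75]))
    return out
E
python3 - <<'E'
from h import *
np.set_printoptions(precision=4,suppress=True)
p=np.array(env.current_tcp_pos()); env.move_linear(list(p-Z*.001),max_speed=.03)
print(env.move_linear(list(FOOT+EX*(.045-.161)+Z*.0093),max_speed=.06,f_stop=15))
print(env.current_tcp_pos(),env.current_force(),env.current_t())
print(bubble(True))
E
```

```text
True
[0.5296 0.2059 0.0093] [ 1.8554 -3.6508 -1.4411] 7.2833
top -85 [145 141   0]
top -82 [144 143   0]
top -79 [146 138   0]
top -76 [148 136   0]
top -73 [54 50  9]
top -70 [18 19 23]
top -67 [20 19 21]
top -64 [17 17 17]
top -61 [27 53 25]
top -58 [43 89 42]
top -55 [43 87 40]
top -52 [44 87 42]
top -49 [44 87 41]
top -46 [43 86 40]
top -43 [42 86 40]
top -40 [42 86 40]
top -37 [43 85 39]
top -34 [42 86 40]
top -31 [43 86 40]
top -28 [43 86 39]
top -25 [42 86 40]
top -22 [38 76 37]
top -19 [21 32 20]
top -16 [42 82 39]
top -13 [42 85 40]
top -10 [43 86 41]
top -7 [41 85 39]
top -4 [43 86 40]
top -1 [42 85 39]
top 2 [43 86 41]
top 5 [42 85 39]
top 8 [42 85 40]
top 11 [31 63 33]
top 14 [20 36 22]
top 17 [42 82 39]
top 20 [42 84 38]
top 23 [42 84 39]
top 26 [41 83 40]
top 29 [63 95 62]
top 32 [125 127 115]
top 35 [133 131 125]
top 38 [134 133 125]
top 41 [130 131 122]
top 44 [102 114  93]
top 47 [43 84 42]
top 50 [40 84 38]
top 53 [41 83 39]
top 56 [18 40 22]
top 59 [18 17 18]
top 62 [18 18 20]
top 65 [16 16 16]
top 68 [66 62  6]
top 71 [146 144   0]
top 74 [144 142   0]
top 77 [145
[... 848 characters left out ...]
40 133]
side 35 [137 142 138]
side 38 [139 144 139]
side 41 [126 135 126]
side 44 [ 71 103  75]
side 47 [46 86 52]
side 50 [39 78 41]
side 53 [20 36 22]
side 56 [11 14 13]
side 59 [11  9 13]
side 62 [6 8 8]
side 65 [3 5 5]
side 68 [42 37  6]
side 71 [106 100  17]
side 74 [138 137  26]
side 77 [143 143  28]
side 80 [141 138  25]
side 83 [122 110  19]
[(np.float64(37.2), 80, [np.float64(-71.5), np.float64(-64.0), np.float64(-63.5), np.float64(-19.5), np.float64(13.0), np.float64(58.0), np.float64(61.0), np.float64(65.0)]), (np.float64(36.0), 94, [np.float64(-66.0), np.float64(-65.5), np.float64(-62.0), np.float64(-18.0), np.float64(13.0), np.float64(57.5), np.float64(62.0), np.float64(65.5)])]
```

The resting reading is at the +0.058 stop, 40 mm off centre. That means the stand pivots on its ±y feet with a tilt of about 0.09, and the foot is some 6 mm farther along. The stop came when the tip met the ball. I check whether the stand shifted.

```bash
cat >> h.py <<'E'
FOOT=np.array([.5777,.0436,0])
R0=None
def red(): # red mark pixel/plane pos from both cams
    r=[]
    for n,b in(('top',(255,165,285,195)),('side',(295,155,330,185))):
        c=cap(n); m=mask(c,(0,150,50),(8,255,255),b); m=max(m,key=lambda t:t[0]); r+=[plane(c,m[1],.117)[0,:2]]
    return np.array(r)
E
python3 - <<'E'
from h import *
np.set_printoptions(precision=4,suppress=True)
for n,b in(('top',(255,165,285,195)),('side',(295,155,330,185))):
    c=dict(np.load(n+'0.npz')); m=max(mask(c,(0,150,50),(8,255,255),b),key=lambda t:t[0]); print(plane(c,m[1],.117)[0,:2])
print(red())
c=cap('side'); save(c,'s3.png',(200,60,400,220),3.5); c=cap('top');print([o for o in orange(c) if .4<o['c'][0]<.65 and abs(o['c'][1])<.35])
print(env.current_force(),env.current_grip_width())
E
```

```text
[0.5739 0.0556]
[0.5755 0.0516]
[[0.5748 0.0537]
 [0.5761 0.0506]]
[]
[ 3.5818 -4.6085  3.1562] 0.030872475493089826
```

Run:
```python
from h import *
np.set_printoptions(precision=4,suppress=True)
p=np.array(env.current_tcp_pos())
for k in range(2):
    p=p+EX*.008
    s=env.move_linear(list(p),max_speed=.025,f_stop=25)
    print(s,env.current_tcp_pos(),env.current_force(),red().ravel(),env.current_grip_width())
    if s: break
print([b[0] for b in bubble()],env.current_t())
```

```text
True [0.5296 0.206  0.0093] [-0.5147  1.5094  5.0518] [0.5748 0.0537 0.5759 0.0499] 0.030330817322739723
[np.float64(30.4), np.float64(29.3)] 8.0667
```

Run:
```python
from h import *
np.set_printoptions(precision=4,suppress=True)
p=np.array(env.current_tcp_pos())
for k in range(3):
    p=p+EX*.010
    s=env.move_linear(list(p),max_speed=.03,f_stop=45)
    print(s,env.current_tcp_pos(),env.current_force(),red().ravel(),env.current_grip_width(),env.current_t())
    if s: break
print([b[0] for b in bubble()],env.current_t())
c=cap('side'); save(c,'s4.png',(200,60,400,220),3.5)
```

```text
False [0.5327 0.1998 0.0092] [-3.5445  9.2552 11.3978] [0.5757 0.0525 0.5762 0.0497] 0.030484746922769087 8.625
False [0.536  0.1903 0.0092] [-2.4043  8.8753  7.8078] [0.5762 0.0514 0.5764 0.0493] 0.0307145193337264 9.2083
False [0.539  0.1807 0.0092] [-0.9188  8.6508  8.3072] [0.5764 0.0504 0.5757 0.05  ] 0.030709708672726686 9.7917
[np.float64(34.0), np.float64(33.3)] 9.8917
```

View pics/s4.png

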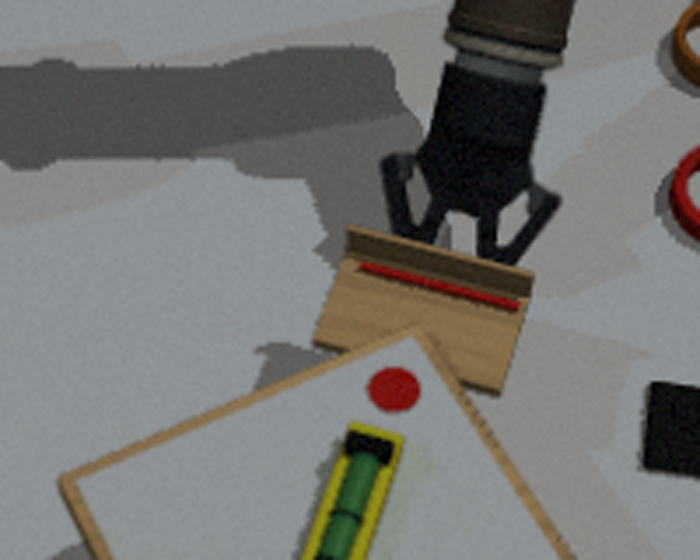

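The fingers are behind and below the ledge and the wedge is sliding in with about 9 N. The stand is in place: the mark moved only 1–3 mm, mostly from tilting.

Run:
```python
from h import *
np.set_printoptions(precision=4,suppress=True)
p=np.array(env.current_tcp_pos())
for k in range(3):
    p=p+EX*.010
    s=env.move_linear(list(p),max_speed=.03,f_stop=40)
    print(s,env.current_tcp_pos(),env.current_force(),red().ravel(),env.current_t())
    if s: break
    env.pause(.8)
    print([(b[0],b[2][1:-1]) for b in bubble()])
```

```text
False [0.5424 0.1743 0.0092] [-2.1063  8.8563  8.6725] [0.5769 0.05   0.5759 0.0488] 10.4333
[(np.float64(30.7), [np.float64(-68.0), np.float64(-65.5), np.float64(-21.0), np.float64(11.5), np.float64(56.0), np.float64(60.0)]), (np.float64(30.3), [np.float64(-67.5), np.float64(-64.0), np.float64(-19.5), np.float64(11.5), np.float64(57.5), np.float64(59.0), np.float64(63.5)])]
False [0.5455 0.1648 0.0092] [-1.7661  9.065   9.3547] [0.5774 0.049  0.5757 0.0485] 11.9167
[(np.float64(26.5), [np.float64(-69.0), np.float64(-68.5), np.float64(-68.0), np.float64(-64.5), np.float64(-19.5), np.float64(12.5), np.float64(57.0)]), (np.float64(26.4), [np.float64(-63.5), np.float64(-63.0), np.float64(-18.5), np.float64(13.0), np.float64(55.5), np.float64(56.0), np.float64(58.0)])]
False [0.5484 0.1552 0.0092] [-0.7169  8.2137  9.1002] [0.5782 0.0481 0.576  0.0477] 13.4
[(np.float64(22.5), [np.float64(-63.5), np.float64(-18.5), np.float64(13.0), np.float64(58.0), np.float64(62.5), np.float64(64.0)]), (np.float64(23.0), [np.float64(-62.5), np.float64(-17.5), np.float64(13.0), np.float64(57.5), np.float64(58.0), np.float64(65.0)])]
```

Run:
```python
from h import *
np.set_printoptions(precision=4,suppress=True)
p=np.array(env.current_tcp_pos())+EX*.012
print(env.move_linear(list(p),max_speed=.03,f_stop=40),env.current_tcp_pos(),env.current_force(),red().ravel())
env.gripper_open()
L=np.radians(45); back=-EX*np.sin(L)+Z*np.cos(L)
q=p+back*.04
env.move_linear(list(q),max_speed=.1)
env.grab(20)
th=p-EX*.009   # estimated thick end
st=th-EX*.035; st[2]=.010
env.move_linear(list(st),att(PSI,48),max_speed=.06)
print('st',env.current_tcp_pos(),env.current_force(),[b[0] for b in bubble()],red().ravel(),env.current_t())
c=cap('top'); print([(o['c'],o['wh']) for o in orange(c) if .4<o['c'][0]<.65 and abs(o['c'][1])<.35])
save(cap('side'),'s5.png',(200,60,400,220),3.5)
```

```text
False [0.5526 0.1466 0.0092] [-1.3961  7.5874  8.9175] [0.5786 0.0476 0.5761 0.0476]
st [0.5394 0.1856 0.0099] [ 0.7036 -0.1777  0.0888] [np.float64(18.2), np.float64(18.3)] [0.5786 0.0476 0.5758 0.0474] 17.625
[]
```

View pics/s5.png

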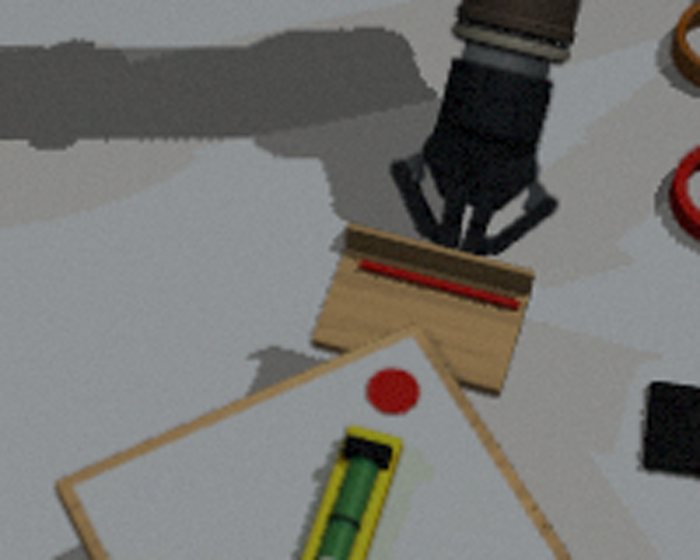

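The wedge is released with fingers shut behind it, at about (465,245) in the crop. Fingers and ledge are clear of each other. The bubble is still about 21 mm off, so I push on from behind.

Run:
```python
from h import *
np.set_printoptions(precision=4,suppress=True)
p=np.array(env.current_tcp_pos())
def go(dx):
    global p
    p=p+EX*dx
    s=env.move_linear(list(p),max_speed=.04,f_stop=30)
    print(s,env.current_tcp_pos(),env.current_force(),env.current_t()); return s
if not go(.024) :
  if not go(.013) and not go(.01):
    env.pause(1.0); print([b[0] for b in bubble()],red().ravel())
    if not go(.008): env.pause(1.0); print([(b[0],b[2]) for b in bubble()],red().ravel())
```

```text
False [0.5464 0.1629 0.0103] [ 0.0854 -0.5427  0.271 ] 18.4833
False [0.5501 0.1505 0.0102] [ 0.1449  2.0081 -1.7652] 18.9583
False [0.5528 0.1405 0.0104] [ 0.5859  3.1307 -1.0105] 19.3583
[np.float64(9.6), np.float64(10.8)] [0.5792 0.0452 0.5761 0.0468]
False [0.5553 0.1332 0.0104] [-0.219   1.9988 -1.3054] 20.9083
[(np.float64(6.5), [np.float64(-67.0), np.float64(-59.0), np.float64(-14.0), np.float64(18.0), np.float64(62.5), np.float64(67.0), np.float64(67.5), np.float64(70.0)]), (np.float64(8.0), [np.float64(-66.0), np.float64(-65.5), np.float64(-58.5), np.float64(-13.5), np.float64(18.5), np.float64(63.0), np.float64(70.5)])] [0.5798 0.0447 0.5759 0.0465]
```

Relative to the lines, whose midpoint has shifted to about +2.2 mm as the stand levelled, the bubble is about 5 mm off. Another 8–9 mm of push is needed.

Run:
```python
from h import *
np.set_printoptions(precision=4,suppress=True)
def off():
    b=bubble(); r=[]
    for x in b:
        l=[s for s in x[2] if abs(s)<45]; r.append((x[0],l))
    return r
p=np.array(env.current_tcp_pos())+EX*.0085; p[2]=.010
print(env.move_linear(list(p),max_speed=.03,f_stop=30),env.current_tcp_pos(),env.current_force())
env.pause(1.2); print(off())
L=np.radians(48)
env.move_linear(list(p-EX*.04),max_speed=.06)
env.pause(1.0); print(env.current_force(),off(),red().ravel(),env.current_t())
c=cap('side');save(c,'s6.png',(200,110,400,270),3.5); save(cap('top'),'t6.png',(200,90,400,250),3.5)
```

```text
False [0.5577 0.125  0.0101] [-0.2712  4.2593  0.0967]
[(np.float64(3.3), [np.float64(-13.5), np.float64(-13.0), np.float64(19.0)]), (np.float64(4.8), [np.float64(-12.5), np.float64(19.5)])]
[ 1.0218 -0.3518  0.0004] [(np.float64(3.3), [np.float64(-13.5), np.float64(19.0)]), (np.float64(5.2), [np.float64(-12.5), np.float64(19.5)])] [0.5805 0.0439 0.5764 0.0462] 25.8583
```

View pics/t6.png

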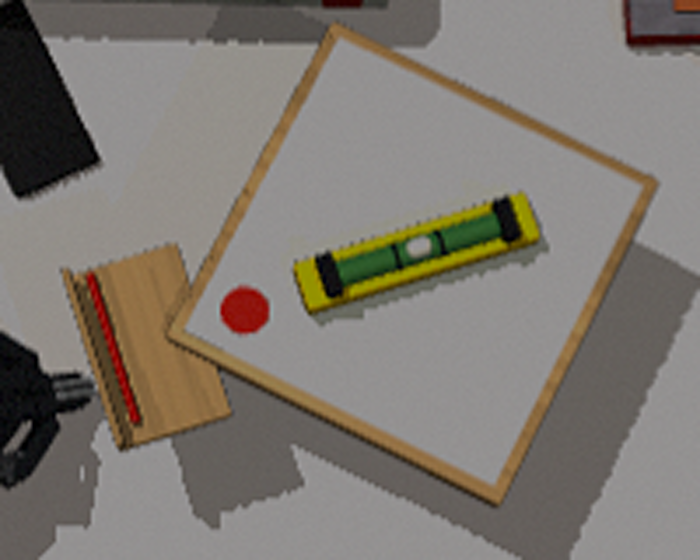

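The bubble sits midway between the black lines, at about (420,246) in the crop; measured offset is 0.4–1.7 mm, or roughly +0.0015 rad. The fingers are clear of the wedge. Next is the press.

Run:
```python
from h import *
np.set_printoptions(precision=4,suppress=True)
p=np.array(env.current_tcp_pos()); L=np.radians(48)
env.move_linear(list(p+.20*(-EX*np.sin(L)+Z*np.cos(L))),max_speed=.15)
M=np.array([.579,.0455,0]); a=att(PSI,10)
env.movep(list(M+Z*.20),a)
print(env.current_tcp_pos(),env.current_t())
env.move_linear(list(M+Z*.140),max_speed=.06); env.pause(.3)
f0=np.array(env.current_force()); print('f0',f0)
print(env.move_linear(list(M+Z*.118),max_speed=.012,f_stop=5))
for k in range(8):
    env.pause(.3); f=np.array(env.current_force())-f0; q=np.array(env.current_tcp_pos()); print(q,f)
    if f[2]>7: break
    env.move_linear(list(q-Z*(.001 if k<4 else .002)),max_speed=.01)
env.pause(.4); print(env.current_force()-f0)
env.move_linear(list(M+Z*.20),max_speed=.06)
env.pause(1.2)
print([(x[0],[s for s in x[2] if abs(s)<45]) for x in bubble()],red().ravel(),env.current_force(),env.current_t())
```

```text
[0.5786 0.0475 0.1992] 28.55
f0 [ 0.696  -0.1147  0.571 ]
True
[0.579  0.0456 0.1268] [-1.8283  0.2733  6.5113]
[0.5791 0.0456 0.1267] [-5.4215  0.5828 10.0128]
[-5.938   0.3758 10.6771]
[(np.float64(3.3), [np.float64(-13.0), np.float64(19.0)]), (np.float64(4.8), [np.float64(-12.5), np.float64(19.5)])] [0.5825 0.0322 0.5762 0.046 ] [ 0.4162  0.6557 -0.2437] 35.15
```

Run:
```python
from h import *
env.pause(.5); print([(x[0],[s for s in x[2] if abs(s)<45]) for x in bubble()]); env.job_done()
```

```text
[(np.float64(3.4), [np.float64(-13.5), np.float64(-13.0), np.float64(19.0)]), (np.float64(5.0), [np.float64(-12.5), np.float64(19.5)])]
the job is handed in; nothing more can be done
```

The job is handed in at about 36 s of the 61 s allowed. The wedge is under the blue foot, the bubble is between the lines and the fingers touch nothing. No verdict was reported.

- **Wedge:** I took the right-most orange wedge by its thick end with the hand leaned back 45°. I slid it in line with the stand, pushed it in under grip for part of the way, then let go and pushed it the rest with shut fingers.
- **Press:** I pressed the red mark with about 10 N for over 0.4 s. Contact came at 126.8 mm height, against the 126 mm expected, so the touch was on the mark.
- **Bubble:** After letting go it was 0.4 mm (top camera) to 1.7 mm (side camera) off the middle of the lines, about +0.001 to +0.002 rad. It read the same, within about 0.5 mm, after the press and just before hand-in.
- **Stand:** Before the press, its red mark had moved about 13 mm in the top camera and 5 mm in the side camera. Part of this is the stand tilting up to level. I did not separate that from sliding, and the two cameras disagree by several mm.

Two checks did not go as expected:
- **Early stops:** the force stop tripped twice, at 15 N and 25 N, when the wedge's tip met the foot. I went on with a higher limit; the insertion then needed about 9 N.
- **Last mark reading:** the top camera's reading after the press was spoiled by the hand covering the mark, so only the side camera confirms its place then.

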